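# Snap the axle clip onto the copier's feed-roller shaft

## Task

Take the blue fork tool from its leaning rest and use its two prongs to push the orange split clip along the guide on the roller unit, under the cross bar, until it snaps fully home around the groove of the steel shaft. Do not touch the clip with the gripper. Then stand the fork back in its rest, let go, and leave the tea bottle, mug and tin where they are.

Things in the scene. Friction and masses are not known exactly. Their poses are not given: they have to be found in the camera images.
- unit: Grey feed-roller unit of a copier, on end, fixed. 150 x 130 mm base, black roller, flat top deck 85 mm above the desk spanning x -100 to +45, y -60 to +60 mm. Origin: on the desk under the shaft axis; z up; +x is the way to push the clip (away from the robot). On the deck two white guide rails along x, 5 mm high, 6 mm wide, 43 mm apart inside, from x -98 to -5 mm.
- groove (a point): On the shaft axis at deck level (unit x 0, y 0, z 85 mm). The steel shaft rises here: groove core 16 mm in diameter and 9 mm high from the deck, then a head 24 mm in diameter and 11 mm high.
- clip: Orange split clip, 7 mm thick, flat on the deck between the rails, loose. Origin: underside, centre of its eye; mouth to its +x, facing the shaft. Back bar 40 mm wide (y), x -22 to -9 mm; push on its rear face (x -22), one prong each side of the tail tab (6 mm wide, to x -28). Two sprung jaws reach to x +17 mm.
- clip_eye (a point): The clip's origin. Home when it coincides with groove, within about 1 mm. The jaws start to spread about 16 mm short of the shaft axis; pushing on slowly takes about 5 N (15 N is ample); about 5 mm short, the clip snaps home by itself.
- fork: Fork tool, loose, about 120 g, 140 mm long. Origin: midway between the prong tips, z up the handle. Two round-ended steel prongs 5 mm thick, centres at y +-7 mm, z 0 to 34 mm; crosspiece 19 mm wide (y), z 30 to 38; blue handle 20 mm (x) by 16 mm (y), z 45 to 140 mm. Starts in the rest leaning 35 degrees, top towards rest -x (towards the robot), y level.
- fork_grip (a point): On the fork's axis 95 mm above the prong tips: good place to pinch the handle across its 16 mm width (y).
- fork_tip (a point): The fork's origin, midway between the prong tips.
- rest: Black leaning rest, fixed. Origin: on the desk under the fork's tips, z up. Holds the fork 35 degrees from vertical, top to rest -x, on a ledge square to it. A spine 12 mm wide lies under the handle (its lower, -x side) to 110 mm from the tips; two cheeks 23 mm apart flank the handle 46 to 68 mm from the tips. Higher up its sides are free. The fork comes out along its axis.
- rest_seat (a point): On the rest's ledge, 30 mm above the desk: where fork_tip is at the start and must be again at the end.
- tea: Bystander: tea bottle, 62 mm diameter, 195 mm tall, origin under its centre.
- mug: Bystander: orange mug, 80 mm diameter, 92 mm tall, origin under its centre, handle to its +y.
- tin: Bystander: red octagonal tin, 100 mm across, 46 mm tall, origin under its centre.
- bar (a point): Middle of the dark steel cross bar, 12 mm thick, along unit y, on 12 mm posts at y +-50 mm; its axis is 62 mm above the deck at unit x -27 mm. It bars an upright fork: while pushing, the fork must lean back (handle towards unit -x) about 30 to 45 degrees.
Things that resemble listed ones, but are neither listed nor needed, are in the scene too. Several things have the shape of the clip; the one meant has the colours described above.

How it is judged:
On the way, in this order (a step that is already met when the one before it is completed fails the run):
1. the fork is lifted out of its rest (distance between fork_tip and rest_seat above 0.05 m), for 0.1 s.
2. the fork presses on the clip (contact force between fork and clip above 0.2 N and not (distance between clip_eye and groove below 0.004 m and angle between the x axis of clip and the x axis of unit, either way round below 0.3 rad)), for 0.05 s.
3. the clip is home in the shaft's groove (distance between clip_eye and groove below 0.004 m and angle between the x axis of clip and the x axis of unit, either way round below 0.3 rad), for 0.2 s.
At the end, for the whole second after the job is handed in: The clip's eye is within 4 mm of the groove point on the shaft axis, turned less than 17 degrees, and still; the fork stands released and still in its rest, its tips within 15 mm of the seat, leaning 23 to 46 degrees, its level axis within 14 degrees of the rest's (all of step 3 and linear speed of each of clip, fork below 0.02 m/s and distance between fork_tip and rest_seat below 0.015 m and angle between fork's own z axis and vertical between 0.4 and 0.8 rad and angle between the y axis of fork and the y axis of rest, either way round below 0.25 rad); the robot touches nothing.
It fails at once if the gripper or arm touches the clip (contact force between any of the fingers, the arm and clip above 0.3 N).
It fails at once if the tea bottle is shifted by more than 30 mm or tipped (distance of tea from where it was at the start of the episode above 0.03 m or angle between tea's own z axis and vertical above 0.5 rad).
It fails at once if the mug is shifted by more than 30 mm or tipped (distance of mug from where it was at the start of the episode above 0.03 m or angle between mug's own z axis and vertical above 0.5 rad).
It fails at once if the tin is shifted by more than 30 mm or tipped (distance of tin from where it was at the start of the episode above 0.03 m or angle between tin's own z axis and vertical above 0.5 rad).
It also fails if it takes over 56 s, if anything falls off the work surface, if the arm or the gripper's body presses on something with over 40 N, if the wrist force passes 120 N, or if a joint passes its speed limit or range.

## Robot

A 6-joint arm with a two-finger parallel gripper is mounted at the origin on the work surface. World frame = base frame: x ahead of the robot, y to its left, z up, the work surface at z = 0. Lengths are in m, angles in rad, forces in N, time in s.
With the tool pointing down it reaches from about 0.325 to 0.85 m from the base axis. Payload 4.4 kg.
Tool frame: the origin (TCP) lies between the finger pads; the fingertips stand 14 mm ahead of it and the grasp point (between the pads) lies 5 mm behind it; z points along the fingers, y is the line along which they close (so a half turn about z gives the same grasp; the last joint's range is limited). The gripper opens to 94 mm and grips with 3 to 60 N. Pads are 16 mm wide; open, the fingers measure 119 mm over their backs; the gripper's body (75 mm by 177 mm) begins 78 mm behind the grasp point.
Start: joints at [-0.15, 0.207, 1.542, -0, 1.393, -0.15], TCP at [0.575, -0, 0.219] pointing down, gripper open.
Joint ranges: [-2.73, 2.73], [-0.86, 2.22], [0.23, 2.46], [-1.11, 4.25], [0.08, 2.63], [-2.82, 2.82]. Speed limits (rad/s): [2.79, 2.79, 3.14, 3.14, 3.14, 3.14].

## Interface

Orientations are given as a 3x3 rotation matrix whose columns are the frame's x, y, z axes.
In Python, from rig import monitor, imaging, ticket gives the robot as it stands.
- The arm moves only by the tool send_rows, never from a script. Its argument "targets" is a list of rows, each an object with "offset": the shift along the tool's x, y, z in cm, a list of three; "twist": the turn, a rotation vector about the tool's x, y, z in degrees, a list of three. A call has 1 to 12 rows; each row shifts and turns the commanded pose from where the row before left it, along the tool's axes as they then stand; what a row does not reach is not made up. A row lasts 1/10 s, in which the tool goes at most 50 mm and 8.59 degrees, less where a joint would pass 70% of its speed; a pose out of reach is approached as far as the arm can. A call is refused whole if a number of a shift passes 5 or a number of a turn 8.59, either way. A call with a gripper value outside its range is refused whole. "hand" is the closure, from 0 (fully open) to 1 (shut), set as the call begins (left out, the last holds). The fingers move at their own pace and stop on an object; "grip_force" is the grip in N (left out, the last holds). Time passes only in rows, so rows that do not move let the fingers close. It gives the time, the measured TCP pose, the force, the opening and the grip force at its end, in the units of the state.
- monitor.observe(): the state, without advancing time (a new reading comes with each control period).
- imaging.capture(name): name is "scene" or "side" or "wrist"; returns the picture (400x640x3 uint8, red, green, blue); there is no depth.
- imaging.camera_model(name): a dict with "intrinsics" (3x3 intrinsics, pixels), "rvec" (rotation vector, rad) and "tvec" (3), from world to camera coordinates, as OpenCV has them; the wrist camera has in their place "hand_eye" (4x4, takes a point from camera to tool coordinates, whose origin is the TCP and whose axes are the flange's). Camera axes: x right, y down, z forward; pixel columns grow to the right and rows downward; lengths in m; the calibration is good to about 2 mm. A picture is of the moment at which its call begins: read the wrist's pose just before it. camera_model takes no time and is no camera call.
- ticket.job_done(): hands the job in; it is judged then, once.
The state is a dict: "clock": time; "joints": joint angles; "dq": joint speeds; "joint_torque": joint torques, N m; "ee_pos": TCP position; "orientation": TCP orientation; "ft_force": force on the tool from outside, world axes, zero at the start; "moment": the same for the moment, N m; "width": opening from 0.0 (shut) to 1.0 (fully open); "grip_force": force on a finger pad.
Only numpy, scipy, OpenCV 4.12 (cv2) and the standard library are available. Lean on these libraries where they do the work, as an engineer would, in place of code of your own. Each camera call takes 0.05 s, during which the arm holds its last target. There are 200 camera calls.

## Working session

There is one attempt and no reset: what is moved stays moved. The work goes in short steps, Python scripts to look and compute and a tool call to move; the robot and the scene stay as the last step left them, time stands still between calls to the robot, and variables do not carry over. Pictures are saved under pics/ and viewed, at most 10 in all, crops included, and the job is handed in when it is done.

Besides the shell and the picture viewer there is one more tool, called after "Request:" by a JSON object that holds its "op" and its "data", one argument or row to a line. send_rows: Moves the arm, as the interface text tells. Its arguments: {"type":"object","properties":{"targets":{"type":"array","items":{"type":"object","properties":{"offset":{"type":"array","items":{"type":"number"}},"twist":{"type":"array","items":{"type":"number"}}}}},"hand":{"type":"number"},"grip_force":{"type":"number"}},"required":["targets"]}

```bash
ls; mkdir -p pics; python3 - <<'E'
from rig import monitor, imaging
import cv2,numpy as np
np.set_printoptions(precision=4,suppress=True)
for n in("scene","side"):
    cv2.imwrite(f"pics/{n}0.png",imaging.capture(n)[:,:,::-1]); m=imaging.camera_model(n);print(n,m)
print(imaging.camera_model("wrist"));s=monitor.observe();print(s)
E
```

```text
pics
scene {'intrinsics': array([[410.8447,   0.    , 322.2939],
       [  0.    , 410.8447, 206.1706],
       [  0.    ,   0.    ,   1.    ]]), 'rvec': array([ 2.1062,  1.6869, -0.4563]), 'tvec': array([-0.1257, -0.4388,  1.7082])}
side {'intrinsics': array([[388.6232,   0.    , 316.1606],
       [  0.    , 388.6232, 198.2572],
       [  0.    ,   0.    ,   1.    ]]), 'rvec': array([ 2.2229, -0.3824,  0.1782]), 'tvec': array([-0.5529,  0.2198,  0.919 ])}
{'intrinsics': array([[358.1286,   0.    , 321.0815],
       [  0.    , 358.1286, 198.7182],
       [  0.    ,   0.    ,   1.    ]]), 'hand_eye': array([[ 0.0012, -0.9689, -0.2475,  0.0713],
       [ 1.    ,  0.0009,  0.0016,  0.0006],
       [-0.0013, -0.2475,  0.9689, -0.1662],
       [ 0.    ,  0.    ,  0.    ,  1.    ]])}
{'clock': 0.1, 'joints': array([-0.1505,  0.2074,  1.5428, -0.    ,  1.3935, -0.1505]), 'dq': array([ 0.0013, -0.0028, -0.0046, -0.002 , -0.0004, -0.0023]), 'joint_torque': array([ -0.0004, -37.1863, -28.2294,   0.0701,   0.0311,  -0.0001]), 'ee_pos': array([0.5743, 0.0001, 0.2184]), 'orientation': array([[ 0.    ,  1.    , -0.002 ],
       [ 1.    , -0.    ,  0.0003],
       [ 0.0003, -0.002 , -1.    ]]), 'ft_force': array([ 0.5048, -0.5547,  0.0244]), 'moment': array([0.0053, 0.0192, 0.0068]), 'grip_force': 0.0, 'width': 1.0019538314200895}
```

View pics/scene0.png

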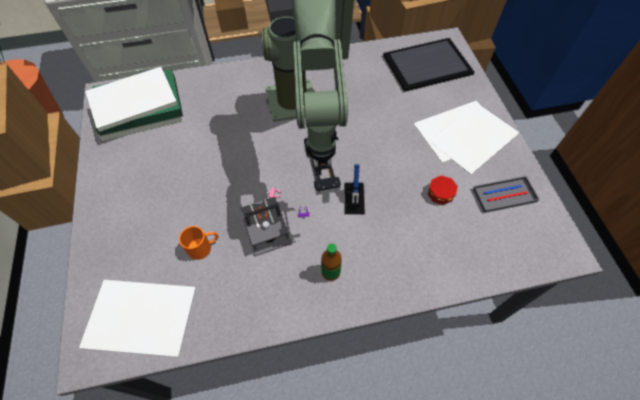

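View pics/side0.png

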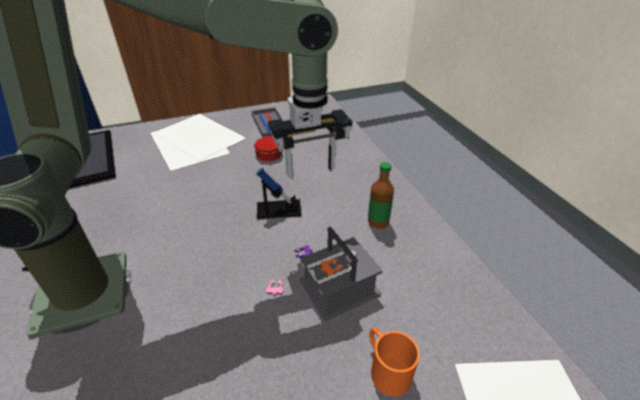

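Clip-shaped candidates (side view): pink (275,288), purple (304,251), both on the desk, and orange (330,267) on the unit's deck between the rails. The orange one fits the description. I'll confirm it in an enlarged crop.

```bash
cat > h.py <<'E'
import numpy as np,cv2
from rig import monitor, imaging
np.set_printoptions(precision=4,suppress=True)
def cam(n,s=None):
    m=imaging.camera_model(n)
    if n!="wrist":
        R=cv2.Rodrigues(m["rvec"])[0]; return m["intrinsics"],R,np.array(m["tvec"])
    T=np.eye(4);T[:3,:3]=s["orientation"];T[:3,3]=s["ee_pos"];T=np.linalg.inv(T@m["hand_eye"])
    return m["intrinsics"],T[:3,:3],T[:3,3]
def ray_z(c,uv,z):
    K,R,t=c; d=R.T@np.linalg.inv(K)@[*uv,1]; o=-R.T@t
    return o+d*(z-o[2])/d[2]
def proj(c,P):
    K,R,t=c; p=(np.atleast_2d(P)@R.T+t)@K.T; return p[:,:2]/p[:,2:]
def crop(im,x0,y0,x1,y1,f,name):
    cv2.imwrite(name,cv2.resize(im[y0:y1,x0:x1,::-1],None,fx=f,fy=f,interpolation=cv2.INTER_CUBIC))
E
python3 - <<'E'
from h import *
s=monitor.observe(); im=imaging.capture("wrist"); cv2.imwrite("pics/w0.png",im[:,:,::-1])
im=imaging.capture("side");crop(im,245,160,405,320,3.75,"pics/sidec.png")
c=cam("scene")
for n,uv in dict(unit=(266,225),restfront=(355,205),tea=(331,275),mug=(197,255),tin=(443,195)).items():print(n,ray_z(c,uv,0))
c=cam("side")
for n,uv in dict(clip=(330,267)).items():print(n,ray_z(c,uv,.09))
E
```

```text
unit [ 0.5529 -0.1933  0.    ]
restfront [0.543  0.1266 0.    ]
tea [ 0.7788 -0.0159  0.    ]
mug [ 0.6136 -0.4335  0.    ]
tin [0.5722 0.4455 0.    ]
clip [ 0.5487 -0.1992  0.09  ]
```

View pics/w0.png

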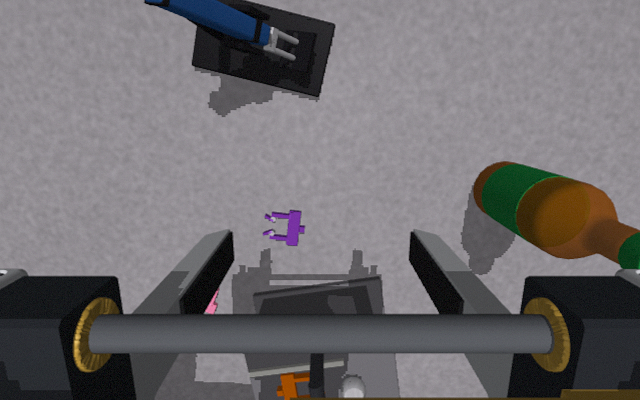

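View pics/sidec.png

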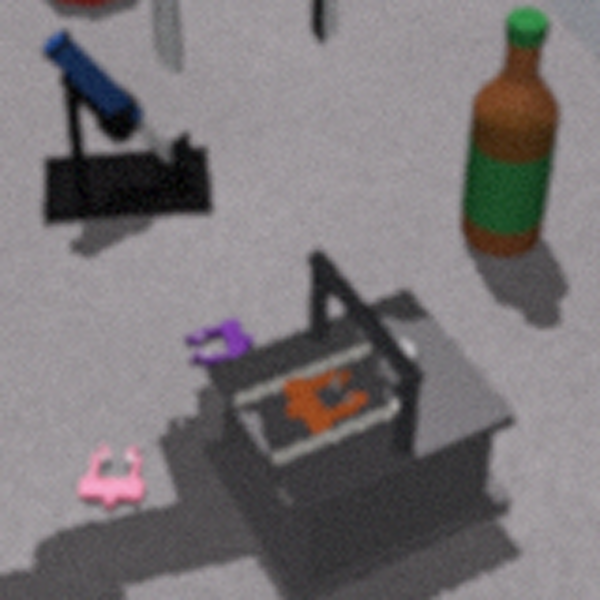

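The wrist view shows the rest at about (265,45), yawed slightly, and purple at (290,228). The unit is partly hidden behind the fingers. The crop confirms the orange clip lying between the white rails (crop 325,400). Next I'll take closer wrist views of the unit and then the rest.

Request:
{"op": "send_rows", "data": {
  "targets": [
    {"offset":[-4.5,-0.5,-1]},
    {"offset":[-4.5,-0.5,-1]},
    {"offset":[-4.5,-0.5,-1]},
    {"offset":[-4.5,-0.5,-1]},
    {"offset":[-4.5,-0.5,-1]},
    {"offset":[-4.5,0,0]},
    {"offset":[0,0,0]},
    {"offset":[0,0,0]},
    {"offset":[0,0,0]}
  ]
}}

```text
schema error: expected keys offset, twist
```

```bash
python3 - <<'E'
from h import *
import pickle
s=monitor.observe(); im=imaging.capture("wrist"); pickle.dump((s,im),open("wu.pkl","wb")); cv2.imwrite("pics/wu.png",im[:,:,::-1])
print(s["clock"],s["ee_pos"],s["orientation"])
crop(im,180,0,500,240,2.5,"pics/wuc.png")
E
```

```text
0.2 [0.5745 0.0001 0.2187] [[-0.      1.     -0.0014]
 [ 1.      0.      0.0002]
 [ 0.0002 -0.0014 -1.    ]]
```

View pics/wuc.png

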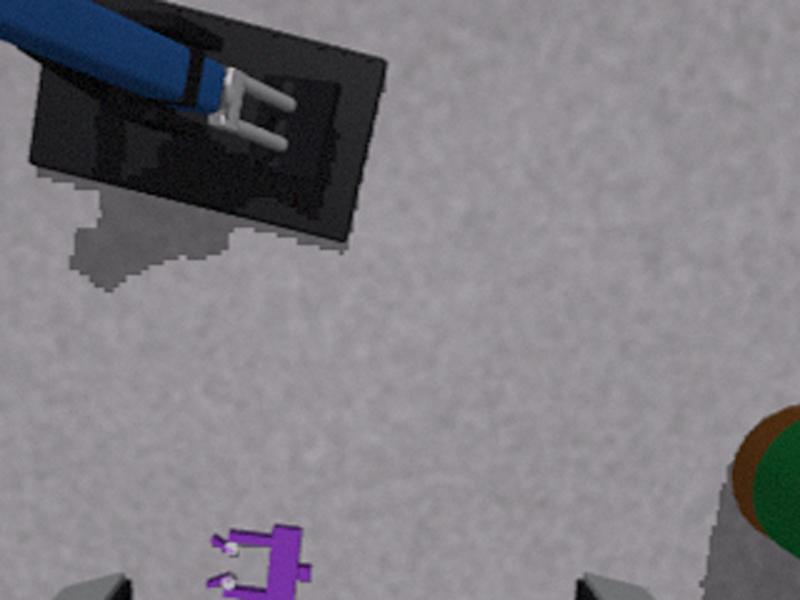

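Request:
{"op": "send_rows", "data": {
  "targets": [
    {"offset":[5,-0.5,0]},
    {"offset":[5,-0.5,0]},
    {"offset":[5,-0.5,0]},
    {"offset":[5,-0.5,0]},
    {"offset":[5,0,0]},
    {"offset":[5,0,0]},
    {"offset":[5,0,0]},
    {"offset":[0,0,0]},
    {"offset":[0,0,0]},
    {"offset":[0,0,0]}
  ]
}}

```text
schema error: expected keys offset, twist
```

```bash
python3 - <<'E'
from h import *
import pickle
s=monitor.observe(); im=imaging.capture("wrist"); pickle.dump((s,im),open("wr.pkl","wb")); cv2.imwrite("pics/wr.png",im[:,:,::-1])
print(s["clock"],s["ee_pos"],s["orientation"])
crop(im,180,0,500,240,2.5,"pics/wrc.png")
E
```

```text
0.25 [0.5746 0.     0.2189] [[ 0.      1.     -0.0011]
 [ 1.     -0.      0.0001]
 [ 0.0001 -0.0011 -1.    ]]
```

View pics/wrc.png

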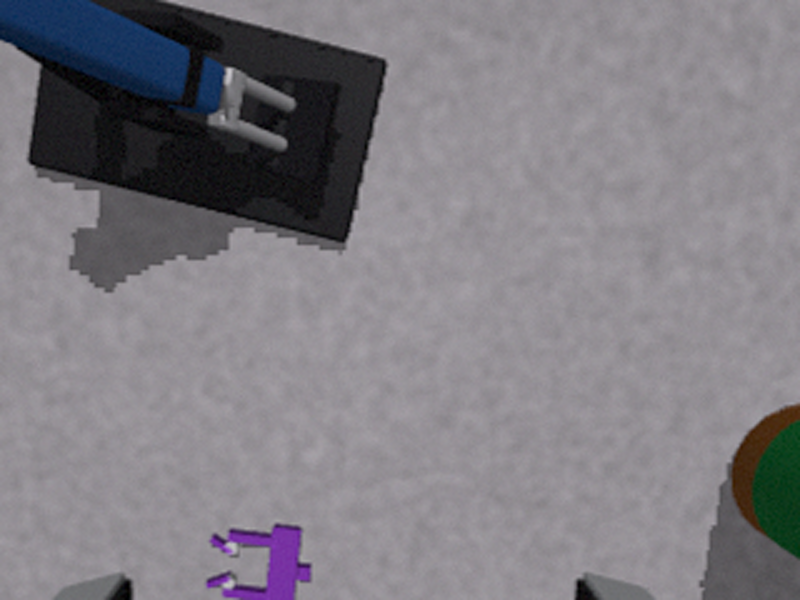

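Neither move ran because each row must include twist, so both crops show the start pose. They do give the fork tips at crop (293,105) and (286,146), which fixes the rest seat. I'll redo the move to the unit.

Request:
{"op": "send_rows", "data": {
  "targets": [
    {"offset":[-4.5,-0.5,-1],"twist":[0,0,0]},
    {"offset":[-4.5,-0.5,-1],"twist":[0,0,0]},
    {"offset":[-4.5,-0.5,-1],"twist":[0,0,0]},
    {"offset":[-4.5,-0.5,-1],"twist":[0,0,0]},
    {"offset":[-4.5,-0.5,-1],"twist":[0,0,0]},
    {"offset":[-4.5,0,0],"twist":[0,0,0]},
    {"offset":[0,0,0],"twist":[0,0,0]},
    {"offset":[0,0,0],"twist":[0,0,0]},
    {"offset":[0,0,0],"twist":[0,0,0]}
  ]
}}

```text
clock: 1.2
ee_pos: [0.5499, -0.269, 0.269]
orientation: [[-0.001, 1.0, -0.001], [1.0, 0.001, 0.001], [0.001, -0.001, -1.0]]
ft_force: [0.1, 0.4, -0.6]
width: 0.997
grip_force: 0.0
```

```bash
python3 - <<'E'
from h import *
import pickle
s=monitor.observe(); im=imaging.capture("wrist"); pickle.dump((s,im),open("wu.pkl","wb")); cv2.imwrite("pics/wu.png",im[:,:,::-1])
print(s["clock"],s["ee_pos"],s["orientation"])
crop(im,160,0,480,240,2.5,"pics/wuc.png")
E
```

```text
1.2 [ 0.5499 -0.269   0.269 ] [[-0.0007  1.     -0.0006]
 [ 1.      0.0007  0.001 ]
 [ 0.001  -0.0006 -1.    ]]
```

View pics/wuc.png

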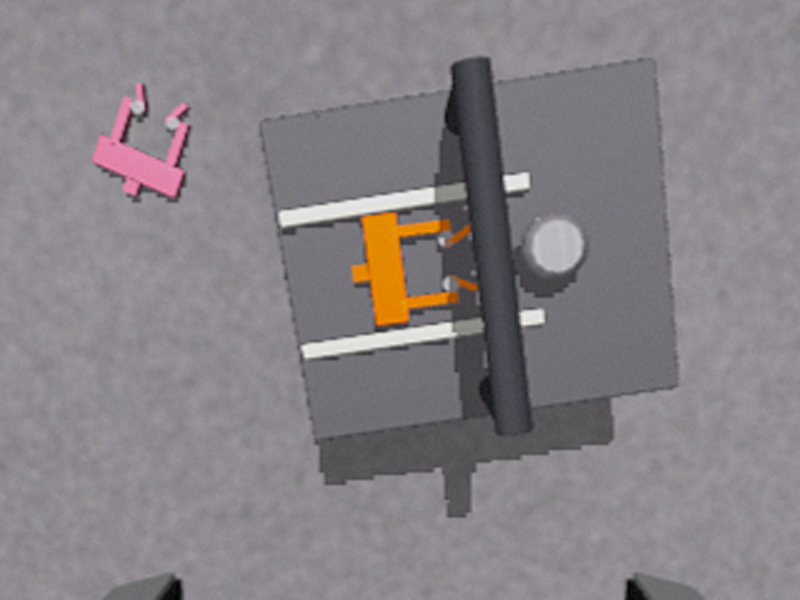

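The unit is seen clearly: deck corners at crop (262,121), (653,58), (678,384) and (318,437), head at (555,246), and the orange clip's bar from (363,216) to (378,325) at the rear with its tab at (352,273). Next I'll fit the poses.

```bash
cat > fit.py <<'E'
from h import *
import pickle
from scipy.optimize import least_squares
c=cam("wrist",pickle.load(open("wu.pkl","rb"))[0])
def W(p,P):
    P=np.atleast_2d(P)/1000; ca,sa=np.cos(p[2]),np.sin(p[2])
    return np.c_[p[0]+ca*P[:,0]-sa*P[:,1],p[1]+sa*P[:,0]+ca*P[:,1],P[:,2]]
def fit(c,P,uv,x0):
    r=least_squares(lambda p:(proj(c,W(p,P))-uv).ravel(),x0,x_scale=[.1,.1,1]); return r.x,r.fun
P=[(-100,60,85),(45,60,85),(45,-60,85),(-100,-60,85),(0,0,105),(-98,27.5,90),(-98,-27.5,90)]
uv=np.array([(262,121),(653,58),(678,384),(318,437),(555,246),(280,212),(304,357)])/2.5+[160,0]
U,f=fit(c,P,uv,[.55,-.2,.1]);
P=[(-22,20,7),(-22,-20,7),(-9,20,7),(-9,-20,7),(-28,0,7)]; P=np.array(P)+[0,0,85]
uv=np.array([(363,216),(378,325),(395,213),(409,322),(352,273)])/2.5+[160,0]
C,g=fit(c,P,uv,U)
c0=cam("wrist",pickle.load(open("wr.pkl","rb"))[0])
t=[ray_z(c0,np.array(q)/2.5+[180,0],.03) for q in((292,105),(285,146))]
b=[ray_z(c0,np.array(q)/2.5+[180,0],z) for q in((386,62),(345,243),(30,163)) for z in (.006,)]
if __name__=="__main__":
    print("unit",U,np.degrees(U[2]),f); print("clip",C,np.degrees(C[2]),g)
    print("tips",t,np.mean(t,0)); d=t[0]-t[1];print(np.linalg.norm(d),np.degrees(np.arctan2(-d[0],d[1])))
    print(b,np.degrees(np.arctan2(*(b[1]-b[2])[1::-1])),np.degrees(np.arctan2(-(b[0]-b[1])[0],(b[0]-b[1])[1])))
    dd=np.array([np.cos(U[2]),np.sin(U[2])]);e=C[:2]-U[:2];print("clip in unit",e@dd,-e[0]*dd[1]+e[1]*dd[0])
E
python3 fit.py
```

```text
unit [ 0.606  -0.1895  0.1502] 8.6080221537154 [-1.4232 -0.5251  1.1371 -0.936   0.7972  0.9283 -1.2224  1.3021  1.2207
 -0.311  -0.7214 -0.6518  0.1161  0.9015]
clip [ 0.5601 -0.1961  0.1273] 7.291505210963782 [-0.612   0.0038 -0.8339  0.4343  0.6678 -0.6543  0.4442 -0.1187  0.3263
  0.374 ]
tips [array([0.5531, 0.1295, 0.03  ]), array([0.5503, 0.1153, 0.03  ])] [0.5517 0.1224 0.03  ]
0.014443311095921046 -11.277726687225206
[array([0.5884, 0.149 , 0.006 ]), array([0.5724, 0.0812, 0.006 ]), array([0.4467, 0.1118, 0.006 ])] -13.672248724976589 -13.290165925495828
clip in unit -0.04640987872862793 0.0003956251385112148
```

Request:
{"op": "send_rows", "data": {
  "targets": [
    {"offset":[5,-0.64,0],"twist":[0,0,0]},
    {"offset":[5,-0.64,0],"twist":[0,0,0]},
    {"offset":[5,-0.64,0],"twist":[0,0,0]},
    {"offset":[5,-0.64,0],"twist":[0,0,0]},
    {"offset":[5,-0.64,0],"twist":[0,0,0]},
    {"offset":[5,-0.64,0],"twist":[0,0,0]},
    {"offset":[5,-0.64,0],"twist":[0,0,0]},
    {"offset":[5,-0.64,0],"twist":[0,0,0]},
    {"offset":[0,0,0],"twist":[0,0,0]}
  ]
}}

```text
clock: 2.15
ee_pos: [0.4969, 0.1337, 0.2697]
orientation: [[-0.011, 1.0, -0.0], [1.0, 0.011, 0.003], [0.003, -0.0, -1.0]]
ft_force: [0.5, 0.0, 0.1]
width: 1.0
grip_force: 0.0
```

Request:
{"op": "send_rows", "data": {
  "targets": [
    {"offset":[0,0,0],"twist":[0,0,8.5]},
    {"offset":[0,0,0],"twist":[0,0,8.5]},
    {"offset":[0,0,0],"twist":[0,0,8.5]},
    {"offset":[0,0,0],"twist":[0,0,8.5]},
    {"offset":[0,0,0],"twist":[0,0,8.5]},
    {"offset":[0,0,0],"twist":[0,0,8.5]},
    {"offset":[0,0,0],"twist":[0,0,8.5]},
    {"offset":[0,0,0],"twist":[0,0,8.5]},
    {"offset":[0,0,0],"twist":[0,0,8.5]},
    {"offset":[0,0,0],"twist":[0,0,8.5]},
    {"offset":[0,0,0],"twist":[0,0,8.5]},
    {"offset":[0,0,0],"twist":[0,0,8.5]}
  ]
}}

```text
clock: 3.35
ee_pos: [0.4987, 0.127, 0.2694]
orientation: [[0.977, -0.213, -0.0], [-0.213, -0.977, -0.0], [-0.0, 0.0, -1.0]]
ft_force: [0.4, 1.2, -0.7]
width: 0.997
grip_force: 0.0
```

Request:
{"op": "send_rows", "data": {
  "targets": [
    {"offset":[0,0,0],"twist":[0,0,1.5]},
    {"offset":[0,0,0],"twist":[0,0,0]},
    {"offset":[0,0,0],"twist":[0,0,0]}
  ]
}}

```text
clock: 3.65
ee_pos: [0.499, 0.1269, 0.2695]
orientation: [[0.973, -0.231, 0.0], [-0.231, -0.973, -0.0], [0.0, 0.0, -1.0]]
ft_force: [-0.4, 0.3, 1.0]
width: 0.999
grip_force: 0.0
```

```bash
python3 - <<'E'
from h import *
import pickle
s=monitor.observe(); im=imaging.capture("wrist"); pickle.dump((s,im),open("wg.pkl","wb"))
print(s["clock"],s["ee_pos"],s["orientation"],s["joints"])
crop(im,160,0,480,240,2.5,"pics/wg.png")
E
```

```text
3.65 [0.499  0.1269 0.2695] [[ 0.973  -0.231   0.    ]
 [-0.231  -0.973  -0.0001]
 [ 0.0001  0.0001 -1.    ]] [ 0.0808  0.0415  1.622  -0.0001  1.478   1.8847]
```

View pics/wg.png

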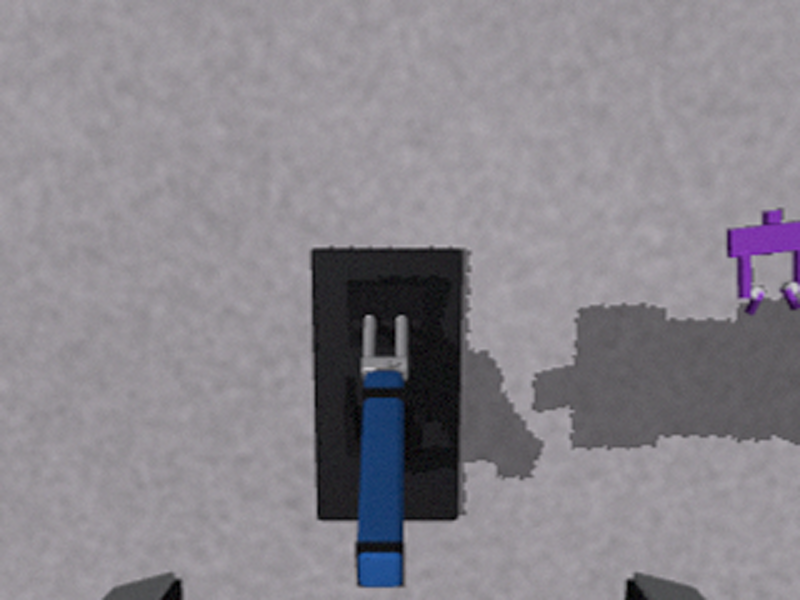

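The view shows the fork nearly centred, prong tips at crop (369,317) and (402,317), handle top at about (381,583). Next I'll fit it.

```bash
python3 - <<'E'
from fit import *
s=pickle.load(open("wg.pkl","rb"))[0]; c=cam("wrist",s)
L=np.radians(35)
def F(x,y,z): return (np.cos(L)*x-np.sin(L)*z, y, 30+np.sin(L)*x+np.cos(L)*z)
P=[F(0,7,0),F(0,-7,0),F(-10,8,140),F(-10,-8,140),F(10,8,45),F(10,-8,45)]
uv=np.array([(369.5,315),(401.5,315),(359,586),(402,586),(365,373),(404,373)])/2.5+[160,0]
R,f=fit(c,P,uv,[.55,.12,-.23]); print(R,np.degrees(R[2]),f)
g=W(R,F(0,0,95))[0]; print("grip",g)
O=s["orientation"]; tcp=g-np.array([0,0,.005]); print("tool offset",O.T@(tcp-s["ee_pos"]), "tool yaw",np.degrees(np.arctan2(O[1,0],O[0,0])))
E
```

```text
[ 0.5511  0.1221 -0.2349] -13.461128739565275 [ 0.2675  0.8117  0.0579  0.8509 -0.4771  1.4881  0.5471  1.542  -0.3182
 -2.4196 -0.0576 -2.3707]
grip [0.4981 0.1348 0.1078]
tool offset [-0.0028 -0.0075  0.1667] tool yaw -13.356495101181242
```

Request:
{"op": "send_rows", "data": {
  "targets": [
    {"offset":[-0.28,-0.75,0],"twist":[0,0,0]},
    {"offset":[0,0,4],"twist":[0,0,0]},
    {"offset":[0,0,4],"twist":[0,0,0]},
    {"offset":[0,0,4],"twist":[0,0,0]},
    {"offset":[0,0,2.6],"twist":[0,0,0]},
    {"offset":[0,0,2],"twist":[0,0,0]},
    {"offset":[0,0,0],"twist":[0,0,0]},
    {"offset":[0,0,0],"twist":[0,0,0]},
    {"offset":[0,0,0],"twist":[0,0,0]}
  ]
}}

```text
clock: 4.6
ee_pos: [0.4997, 0.135, 0.1051]
orientation: [[0.972, -0.233, 0.003], [-0.233, -0.972, 0.0], [0.003, -0.001, -1.0]]
ft_force: [0.3, -0.0, 0.4]
width: 1.003
grip_force: 0.0
```

Request:
{"op": "send_rows", "data": {
  "targets": [
    {"offset":[0,0,0],"twist":[0,0,0]},
    {"offset":[0,0,0],"twist":[0,0,0]},
    {"offset":[0,0,0],"twist":[0,0,0]},
    {"offset":[0,0,0],"twist":[0,0,0]},
    {"offset":[0,0,0],"twist":[0,0,0]},
    {"offset":[0,0,0],"twist":[0,0,0]},
    {"offset":[0,0,0],"twist":[0,0,0]},
    {"offset":[0,0,0],"twist":[0,0,0]},
    {"offset":[0,0,0],"twist":[0,0,0]},
    {"offset":[0,0,0],"twist":[0,0,0]}
  ],
  "hand": 1,
  "grip_force": 50
}}

```text
clock: 5.6
ee_pos: [0.4982, 0.1347, 0.1034]
orientation: [[0.972, -0.233, -0.0], [-0.233, -0.972, -0.0], [-0.0, 0.0, -1.0]]
ft_force: [-0.4, -0.4, 0.7]
width: 0.182
grip_force: 0.0
```

Request:
{"op": "send_rows", "data": {
  "targets": [
    {"offset":[0,0,0],"twist":[0,0,0]},
    {"offset":[0,0,0],"twist":[0,0,0]},
    {"offset":[0,0,0],"twist":[0,0,0]},
    {"offset":[0,0,0],"twist":[0,0,0]}
  ]
}}

```text
clock: 6.0
ee_pos: [0.4983, 0.1347, 0.1034]
orientation: [[0.972, -0.233, 0.0], [-0.233, -0.972, 0.0], [0.0, -0.0, -1.0]]
ft_force: [0.2, 1.1, -0.2]
width: 0.168
grip_force: 50.0
```

Request:
{"op": "send_rows", "data": {
  "targets": [
    {"offset":[-0.57,0,-0.82],"twist":[0,0,0]},
    {"offset":[-1.15,0,-1.64],"twist":[0,0,0]},
    {"offset":[-1.15,0,-1.64],"twist":[0,0,0]},
    {"offset":[-1.15,0,-1.64],"twist":[0,0,0]},
    {"offset":[-1.15,0,-1.64],"twist":[0,0,0]},
    {"offset":[-1.15,0,-1.64],"twist":[0,0,0]},
    {"offset":[-1.15,0,-1.64],"twist":[0,0,0]},
    {"offset":[0,0,0],"twist":[0,0,0]},
    {"offset":[0,0,0],"twist":[0,0,0]},
    {"offset":[0,0,0],"twist":[0,0,0]}
  ]
}}

```text
clock: 7.0
ee_pos: [0.4251, 0.1519, 0.2091]
orientation: [[0.972, -0.234, -0.002], [-0.234, -0.972, -0.0], [-0.002, 0.001, -1.0]]
ft_force: [0.3, -0.7, -1.2]
width: 0.166
grip_force: 50.0
```

```bash
python3 - <<'E'
from fit import *
s=monitor.observe(); im=imaging.capture("wrist"); pickle.dump((s,im),open("wl.pkl","wb"))
print(s["clock"],s["ee_pos"],s["width"],s["grip_force"])
# prong tip if rigid, at grasp TCP (0.4983,0.1347,0.1034), tip (.5511,.1221,.03)
O=s["orientation"]; tt=O.T@(np.array([.5511,.1221,.03])-[.4983,.1347,.1034]); print("tip in tool",tt)
for y in(-.007,.007): print(proj(cam("wrist",s),O@(tt+[0,y,0])+s["ee_pos"]))
u,v=proj(cam("wrist",s),O@tt+s["ee_pos"])[0].astype(int); crop(im,u-50,v-50,u+50,v+50,6,"pics/tip.png"); print(u,v)
# target: tip to unit (-88,0,z .0875+.06) with yaw 8.6
yaw=np.radians(8.3); A=np.array([[np.cos(yaw),np.sin(yaw),0],[np.sin(yaw),-np.cos(yaw),0],[0,0,-1]])
tip=W(U,(-88,0,147))[0]; tcp=tip-A@tt; d=tcp-s["ee_pos"];print("tcp target",tcp,"tool delta now",O.T@d)
E
```

```text
7.0 [0.4251 0.1519 0.2091] 0.16647360873655176 49.99295175075531
tip in tool [ 0.0544 -0.0001  0.0733]
[[310.0667 135.7369]]
[[331.2654 135.7635]]
320 135
tcp target [ 0.4642 -0.2092  0.2203] tool delta now [ 0.1223  0.342  -0.0112]
```

View pics/tip.png

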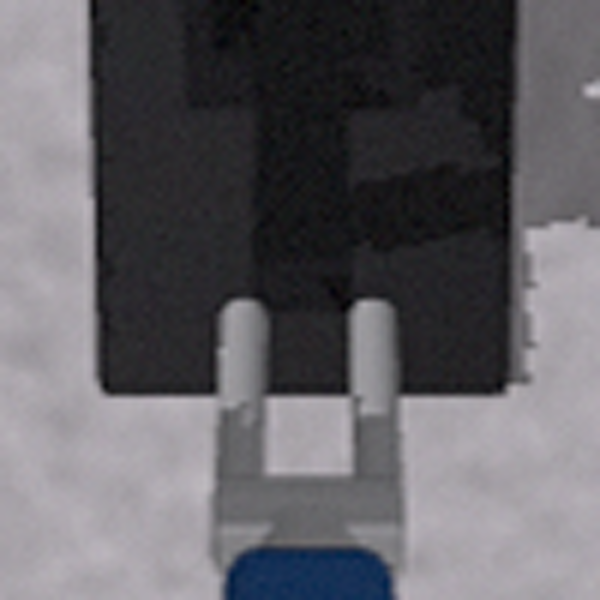

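The tips at image px (310.5,134.7) and (332,134.7) match the rigid prediction of (310,135.7) and (331,135.8), so the fork hasn't slipped. Moving to the unit now.

Request:
{"op": "send_rows", "data": {
  "targets": [
    {"offset":[1.75,4.6,-0.16],"twist":[0,0,0]},
    {"offset":[1.75,4.6,-0.16],"twist":[0,0,0]},
    {"offset":[1.75,4.6,-0.16],"twist":[0,0,0]},
    {"offset":[1.75,4.6,-0.16],"twist":[0,0,0]},
    {"offset":[1.75,4.6,-0.16],"twist":[0,0,0]},
    {"offset":[1.75,4.6,-0.16],"twist":[0,0,0]},
    {"offset":[1.75,4.6,-0.16],"twist":[0,0,0]},
    {"offset":[0,2,0],"twist":[0,0,0]},
    {"offset":[0,0,0],"twist":[0,0,-7.2]},
    {"offset":[0,0,0],"twist":[0,0,-7.2]},
    {"offset":[0,0,0],"twist":[0,0,-7.25]},
    {"offset":[0,0,0],"twist":[0,0,0]}
  ]
}}

```text
clock: 8.25
ee_pos: [0.4644, -0.2092, 0.2199]
orientation: [[0.99, 0.141, -0.002], [0.141, -0.99, 0.001], [-0.002, -0.002, -1.0]]
ft_force: [-0.0, -0.6, -1.9]
width: 0.166
grip_force: 50.0
```

Request:
{"op": "send_rows", "data": {
  "targets": [
    {"offset":[0,0,0],"twist":[0,0,0]},
    {"offset":[0,0,0],"twist":[0,0,0]},
    {"offset":[0,0,0],"twist":[0,0,0]}
  ]
}}

```text
clock: 8.55
ee_pos: [0.4649, -0.2089, 0.2211]
orientation: [[0.99, 0.141, -0.0], [0.141, -0.99, 0.0], [-0.0, -0.0, -1.0]]
ft_force: [-0.0, -0.4, -0.8]
width: 0.169
grip_force: 50.0
```

```bash
cat > v.py <<'E'
from fit import *
s=monitor.observe(); im=imaging.capture("wrist"); pickle.dump((s,im),open("wp.pkl","wb"))
O=s["orientation"]; p=s["ee_pos"]; c=cam("wrist",s); tt=np.array([.0544,.0003,.0733])
print(s["clock"],p,"yaw",np.degrees(np.arctan2(O[1,0],O[0,0])),s["ft_force"])
tip=O@tt+p; d=tip[:2]-U[:2]; cu,su=np.cos(U[2]),np.sin(U[2])
print("tip in unit",[d[0]*cu+d[1]*su,-d[0]*su+d[1]*cu,tip[2]-.085])
hsv=cv2.cvtColor(im,cv2.COLOR_RGB2HSV); m=cv2.inRange(hsv,(5,180,120),(20,255,255)); n,l,st,ce=cv2.connectedComponentsWithStats(m)
for i in range(1,n):
    if st[i,4]>15: print("orange",st[i],ce[i])
E
cat > clip.py <<'E'
# corners of the clip's back bar from the orange mask, and tool-frame position of its rear face at z .092
from v import *
E
python3 v.py; python3 - <<'E'
import pickle,sys
sys.path.insert(0,".")
from h import *
s,im=pickle.load(open("wp.pkl","rb")); crop(im,220,20,420,170,4,"pics/last.png")
E
```

```text
8.55 [ 0.4649 -0.2089  0.2211] yaw 8.097961373302105 [-0.0143 -0.3641 -0.8308]
tip in unit [np.float64(-0.08767585626620873), np.float64(-0.0002911399668985293), np.float64(0.06275156164625141)]
orange [  490    20   150   107 10414] [579.7256  79.1924]
orange [307  54   6   8  26] [309.      57.8077]
orange [330  54   7   9  26] [333.0385  58.1154]
orange [ 296   64   51   50 1137] [320.8813  93.3448]
```

```bash
cat > clip.py <<'E'
from v import *
def where(u,v,z=.092):
    q=ray_z(c,(u,v),z); e=q[:2]-U[:2]; return O.T@(q-p)*1000,np.array([e[0]*cu+e[1]*su,-e[0]*su+e[1]*cu])*1000
i=[k for k in range(1,n) if 300<st[k,4]<3000][0]; M=l==i
w=M.sum(1); rows=np.flatnonzero(w)
print({int(r):(int(np.flatnonzero(M[r])[0]),int(np.flatnonzero(M[r])[-1]),int(w[r])) for r in rows})
tab=[r for r in rows if w[r]<15 and r>rows[len(rows)//2]]
if tab:
    u=np.mean([np.flatnonzero(M[r]).mean() for r in tab]); print("tab end tool/unit",where(u,max(tab)+.5),"tab start",where(u,min(tab)-.5))
bar=[r for r in rows if w[r]>40]
for k in(bar[1],bar[-2]):
    a=np.flatnonzero(M[k]); print("bar row",k,where(a[0]-.5,k),where(a[-1]+.5,k))
print("tip px",proj(c,np.array([O@(tt+[0,y,0])+p for y in(-.007,.007)])))
E
python3 clip.py
```

```text
8.6 [ 0.4649 -0.2089  0.2212] yaw 8.110732821916674 [-0.2361  0.4545 -1.6771]
tip in unit [np.float64(-0.08764823933719852), np.float64(-0.0003143412113792727), np.float64(0.06285734056112473)]
orange [  490    20   150   107 10411] [579.6493  79.3931]
orange [307  54   8  13  38] [310.1053  60.    ]
orange [328  54   9  13  39] [332.      60.0256]
orange [ 296   64   51   50 1139] [320.8525  93.4004]
{64: (302, 339, 9), 65: (302, 340, 10), 66: (302, 340, 10), 67: (302, 340, 10), 68: (302, 340, 10), 69: (302, 340, 10), 70: (302, 340, 12), 71: (303, 340, 11), 72: (303, 340, 11), 73: (303, 340, 9), 74: (303, 340, 9), 75: (303, 340, 11), 76: (302, 340, 12), 77: (303, 340, 10), 78: (303, 340, 10), 79: (303, 340, 10), 80: (302, 340, 11), 81: (303, 340, 10), 82: (303, 339, 9), 83: (303, 339, 10), 84: (302, 339, 10), 85: (303, 339, 9), 86: (302, 339, 11), 87: (303, 339, 9), 88: (303, 339, 9), 89: (297, 340, 20), 90: (296, 345, 49), 91: (296, 346, 43), 92: (296, 345, 47), 93: (296, 345, 50), 94: (296, 345, 50), 95: (296, 345, 50), 96: (296, 345, 50), 97: (296, 345, 50), 98: (296, 345, 50), 99: (296, 345, 50), 100: (296, 345, 50), 101: (296, 345, 50), 102: (296, 345, 50), 103: (296, 345, 50), 104: (296, 345, 50), 105: (296, 345, 50), 106: (317, 344, 25), 107: (317, 324, 8), 108: (318, 324, 7), 109: (318, 324, 7), 110: (318, 324, 7), 111: (317, 324, 8), 112: (317, 324, 8), 113: (317, 324, 8)}
tab end tool/unit (array([ 67.7287,   0.1997, 129.156 ]), array([-74.325 ,  -0.3273])) tab start (array([ 73.1673,   0.1945, 129.1554]), array([-68.8866,  -0.3691]))
bar row 91 (array([ 85.0068, -19.7455, 129.1548]), array([-56.8752,  19.4679])) (array([ 85.0561,  20.5637, 129.1535]), array([-57.1742, -20.8402]))
bar row 104 (array([ 75.0729, -19.9082, 129.1558]), array([-66.8074,  19.7165])) (array([ 75.1214,  19.9523, 129.1545]), array([-67.1032, -20.143 ]))
tip px [[310.1772 135.5585]
 [331.3802 135.5843]]
```

View pics/last.png

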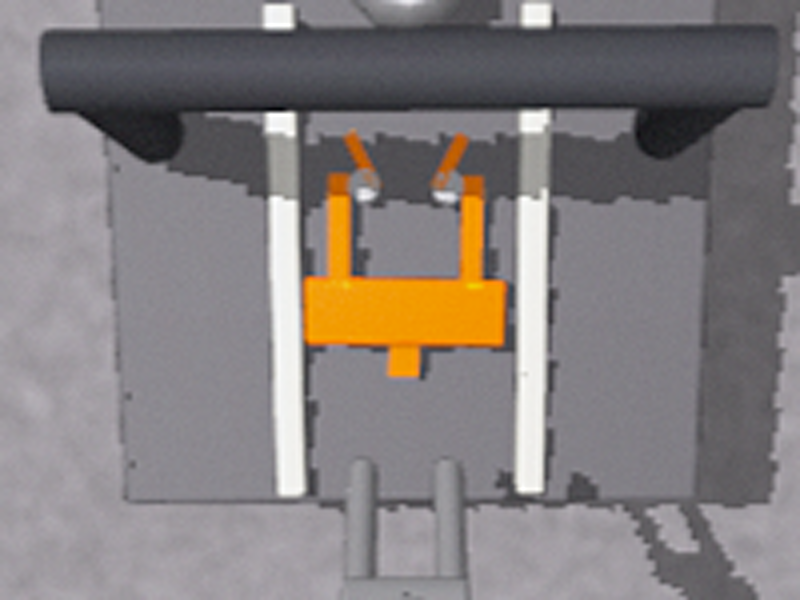

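The last view shows the prongs (crop 362,460 and 448,460) straddling the tab's line (404,360), parallel to the rails. Now I'll lower the fork and approach.

Request:
{"op": "send_rows", "data": {
  "targets": [
    {"offset":[0,0,2],"twist":[0,0,0]},
    {"offset":[0,0,2],"twist":[0,0,0]},
    {"offset":[0,0,1.5],"twist":[0,0,0]},
    {"offset":[0,0,0.5],"twist":[0,0,0]},
    {"offset":[0,0,0],"twist":[0,0,0]},
    {"offset":[0,0,0],"twist":[0,0,0]},
    {"offset":[0,0,0],"twist":[0,0,0]}
  ],
  "grip_force": 60
}}

```text
clock: 9.35
ee_pos: [0.4656, -0.2095, 0.1624]
orientation: [[0.99, 0.142, 0.002], [0.142, -0.99, -0.001], [0.002, 0.002, -1.0]]
ft_force: [-0.0, 0.3, -1.1]
width: 0.166
grip_force: 60.0
```

Request:
{"op": "send_rows", "data": {
  "targets": [
    {"offset":[0.7,0,0],"twist":[0,0,0]},
    {"offset":[0.6,0,0],"twist":[0,0,0]},
    {"offset":[0.3,0,0],"twist":[0,0,0]},
    {"offset":[0.3,0,0],"twist":[0,0,0]},
    {"offset":[0.3,0,0],"twist":[0,0,0]},
    {"offset":[0.3,0,0],"twist":[0,0,0]},
    {"offset":[0,0,0],"twist":[0,0,0]},
    {"offset":[0,0,0],"twist":[0,0,0]}
  ]
}}

```text
clock: 10.15
ee_pos: [0.4896, -0.2054, 0.1612]
orientation: [[0.99, 0.142, -0.0], [0.142, -0.99, 0.0], [-0.0, -0.0, -1.0]]
ft_force: [0.2, 0.2, -0.8]
width: 0.164
grip_force: 60.0
```

```bash
python3 clip.py
```

```text
10.15 [ 0.4896 -0.2054  0.1612] yaw 8.152684758042449 [ 0.1718  0.2393 -0.7887]
tip in unit [np.float64(-0.0626760376109618), np.float64(-0.00048009205683965245), np.float64(0.0028602647516663554)]
orange [ 521   53  119  112 8912] [594.6661 109.0537]
orange [ 290   84   62   59 1748] [320.4479 118.5732]
{84: (297, 343, 10), 85: (297, 344, 11), 86: (297, 344, 12), 87: (297, 344, 12), 88: (297, 344, 13), 89: (297, 344, 14), 90: (297, 344, 14), 91: (297, 343, 12), 92: (297, 343, 13), 93: (297, 343, 13), 94: (297, 343, 12), 95: (297, 343, 12), 96: (297, 343, 13), 97: (297, 343, 13), 98: (297, 343, 13), 99: (297, 343, 12), 100: (297, 343, 12), 101: (297, 343, 13), 102: (298, 344, 13), 103: (298, 344, 13), 104: (298, 344, 13), 105: (297, 344, 14), 106: (298, 344, 13), 107: (298, 344, 13), 108: (297, 344, 14), 109: (298, 343, 12), 110: (298, 343, 12), 111: (298, 343, 12), 112: (298, 343, 12), 113: (291, 349, 59), 114: (290, 351, 62), 115: (290, 351, 62), 116: (290, 351, 62), 117: (290, 351, 62), 118: (290, 351, 61), 119: (290, 351, 62), 120: (290, 351, 62), 121: (290, 351, 62), 122: (290, 
[... 233 characters left out ...]
0, 57), 134: (316, 325, 10), 135: (316, 325, 10), 136: (316, 325, 10), 137: (316, 325, 10), 138: (316, 325, 10), 139: (316, 325, 10), 140: (316, 325, 10), 141: (316, 325, 10), 142: (316, 325, 10)}
tab end tool/unit (array([50.2468,  0.1253, 69.1609]), array([-66.8271,  -0.273 ])) tab start (array([56.033 ,  0.1206, 69.16  ]), array([-61.0411,  -0.3141]))
bar row 114 (array([ 68.3065, -19.7136,  69.1605]), array([-48.6112,  19.4225])) (array([68.3546, 19.935 , 69.156 ]), array([-48.8765, -20.2253]))
bar row 132 (array([ 56.9662, -19.9463,  69.1622]), array([-59.9492,  19.7448])) (array([57.0148, 20.1862, 69.1576]), array([-60.2179, -20.3868]))
tip px [[310.1767 135.5579]
 [331.3797 135.5837]]
```

Request:
{"op": "send_rows", "data": {
  "targets": [
    {"offset":[0.3,0,0],"twist":[0,0,0]},
    {"offset":[0.3,0,0],"twist":[0,0,0]},
    {"offset":[0.3,0,0],"twist":[0,0,0]},
    {"offset":[0.3,0,0],"twist":[0,0,0]},
    {"offset":[0.3,0,0],"twist":[0,0,0]},
    {"offset":[0.3,0,0],"twist":[0,0,0]},
    {"offset":[0.3,0,0],"twist":[0,0,0]},
    {"offset":[0.2,0,0],"twist":[0,0,0]},
    {"offset":[0.2,0,0],"twist":[0,0,0]},
    {"offset":[0.2,0,0],"twist":[0,0,0]},
    {"offset":[0,0,0],"twist":[0,0,0]}
  ]
}}

```text
clock: 11.3
ee_pos: [0.5155, -0.2017, 0.1608]
orientation: [[0.99, 0.142, -0.002], [0.142, -0.99, 0.0], [-0.002, -0.0, -1.0]]
ft_force: [-4.1, -1.0, -1.2]
width: 0.164
grip_force: 60.0
```

Request:
{"op": "send_rows", "data": {
  "targets": [
    {"offset":[0.2,0,0],"twist":[0,0,0]},
    {"offset":[0.2,0,0],"twist":[0,0,0]},
    {"offset":[0.1,0,0],"twist":[0,0,0]},
    {"offset":[0.1,0,0],"twist":[0,0,0]},
    {"offset":[0,0,0],"twist":[0,0,0]},
    {"offset":[0,0,0],"twist":[0,0,0]}
  ]
}}

```text
clock: 11.9
ee_pos: [0.5227, -0.2008, 0.1615]
orientation: [[0.99, 0.142, 0.001], [0.142, -0.99, -0.0], [0.001, 0.0, -1.0]]
ft_force: [0.0, -0.6, -1.9]
width: 0.167
grip_force: 60.0
```

```bash
python3 clip.py|cut -c1-300
```

```text
11.9 [ 0.5227 -0.2008  0.1615] yaw 8.156018677352543 [ 0.001  -0.6214 -1.9433]
tip in unit [np.float64(-0.029163441707177145), np.float64(-0.0008447441722117368), np.float64(0.003220512986259097)]
orange [303  59   9  12  51] [306.7843  64.2745]
orange [333  59   8  11  41] [336.8049  64.4878]
orange [ 290   72   63   58 1504] [321.4395 109.0266]
orange [ 515  100  125  115 9705] [591.3766 151.7262]
{72: (298, 345, 12), 73: (298, 345, 12), 74: (298, 345, 11), 75: (298, 345, 11), 76: (298, 345, 12), 77: (298, 345, 12), 78: (298, 345, 12), 79: (298, 345, 12), 80: (298, 345, 12), 81: (298, 345, 11), 82: (298, 345, 11), 83: (299, 345, 9), 84: (298, 345, 9), 85: (299, 345, 8), 86: (299, 345, 8), 87:
tab end tool/unit (array([58.563 ,  1.2012, 69.5245]), array([-25.0111,  -1.7777])) tab start (array([76.0543,  1.1669, 69.5404]), array([-7.52  , -1.8806]))
bar row 109 (array([ 71.4076, -19.6815,  69.5311]), array([-12.0029,  19.0036])) (array([71.4565, 20.5367, 69.5409]), array([-12.2697, -21.2137]))
bar row 122 (array([ 63.2873, -19.8474,  69.5237]), array([-20.1217,  19.2332])) (array([63.336 , 20.7214, 69.5336]), array([-20.3914, -21.3347]))
tip px [[310.1765 135.5591]
 [331.3796 135.5849]]
```

Request:
{"op": "send_rows", "data": {
  "targets": [
    {"offset":[0.2,0,0],"twist":[0,0,0]},
    {"offset":[0.2,0,0],"twist":[0,0,0]},
    {"offset":[0.2,0,0],"twist":[0,0,0]},
    {"offset":[0.1,0,0],"twist":[0,0,0]},
    {"offset":[0,0,0],"twist":[0,0,0]},
    {"offset":[0,0,0],"twist":[0,0,0]}
  ]
}}

```text
clock: 12.55
ee_pos: [0.5292, -0.1997, 0.1612]
orientation: [[0.99, 0.142, -0.0], [0.142, -0.99, 0.0], [-0.0, -0.0, -1.0]]
ft_force: [0.5, -0.0, -1.4]
width: 0.165
grip_force: 60.0
```

Request:
{"op": "send_rows", "data": {
  "targets": [
    {"offset":[0.1,0,0],"twist":[0,0,0]},
    {"offset":[0,0,0],"twist":[0,0,0]},
    {"offset":[0,0,0],"twist":[0,0,0]}
  ]
}}

```text
clock: 12.85
ee_pos: [0.5298, -0.1997, 0.1611]
orientation: [[0.99, 0.142, -0.001], [0.142, -0.99, -0.0], [-0.001, -0.0, -1.0]]
ft_force: [-1.5, 0.1, -0.3]
width: 0.167
grip_force: 60.0
```

```bash
python3 clip.py|grep -v 72:
```

```text
12.85 [ 0.5298 -0.1997  0.1611] yaw 8.152002376023534 [-1.5287  0.1272 -0.2873]
tip in unit [np.float64(-0.0221665174421412), np.float64(-0.0008261101064302697), np.float64(0.0027769543755216675)]
orange [303  71   9  11  42] [306.9286  76.0476]
orange [333  71   8  11  41] [336.6098  76.122 ]
orange [ 291   83   62   61 1483] [321.708  120.6022]
orange [ 514  110  126  116 9619] [591.8504 159.8235]
{83: (299, 303, 4), 84: (298, 345, 12), 85: (299, 345, 11), 86: (299, 345, 10), 87: (299, 345, 11), 88: (299, 345, 11), 89: (299, 345, 11), 90: (299, 345, 13), 91: (299, 345, 12), 92: (299, 345, 11), 93: (299, 345, 11), 94: (299, 345, 10), 95: (299, 345, 10), 96: (299, 345, 9), 97: (299, 345, 9), 98: (299, 345, 9), 99: (299, 345, 8), 100: (299, 344, 6), 101: (299, 344, 6), 102: (299, 344, 6), 103: (299, 344, 6), 104: (299, 344, 8), 105: (299, 344, 8), 106: (299, 344, 8), 107: (299, 344, 9), 108: (299, 344, 10), 109: (299, 344, 10), 110: (299, 344, 10), 111: (299, 344, 12), 112: (299, 344, 12), 113: (299, 344, 12), 114: (298, 345, 14), 115: (291, 351, 33), 116: (291, 352, 32), 117: (291, 3
[... 348 characters left out ...]
: (292, 351, 60), 135: (317, 326, 10), 136: (317, 325, 9), 137: (317, 325, 9), 138: (317, 325, 9), 139: (317, 325, 9), 140: (317, 325, 9), 141: (317, 325, 9), 142: (317, 325, 9), 143: (317, 325, 9)}
tab end tool/unit (array([49.6069,  0.5174, 69.0815]), array([-26.9572,  -1.0061])) tab start (array([68.6428,  0.494 , 69.0633]), array([-7.9216, -1.1334]))
bar row 120 (array([ 64.5599, -19.1408,  69.0697]), array([-11.8489,  18.5331])) (array([64.6082, 20.6524, 69.0646]), array([-12.1158, -21.2593]))
bar row 133 (array([ 56.3339, -19.3045,  69.0776]), array([-20.0734,  18.7618])) (array([56.3825, 20.8408, 69.0724]), array([-20.3427, -21.3826]))
tip px [[310.1765 135.5568]
 [331.3795 135.5826]]
```

The contact force rises (1.5 N) without the clip moving, so it's home. I'll retreat and return to above the rest.

Request:
{"op": "send_rows", "data": {
  "targets": [
    {"offset":[-0.5,0,0],"twist":[0,0,0]},
    {"offset":[-1.5,0,0],"twist":[0,0,0]},
    {"offset":[-2,0,0],"twist":[0,0,0]},
    {"offset":[-2,0,0],"twist":[0,0,0]},
    {"offset":[-1,0,0],"twist":[0,0,0]},
    {"offset":[0,0,-2],"twist":[0,0,0]},
    {"offset":[0,0,-2],"twist":[0,0,0]},
    {"offset":[0,0,-2],"twist":[0,0,0]},
    {"offset":[0,0,0],"twist":[0,0,7.2]},
    {"offset":[0,0,0],"twist":[0,0,7.2]},
    {"offset":[0,0,0],"twist":[0,0,7.2]},
    {"offset":[0,0,0],"twist":[0,0,0]}
  ]
}}

```text
clock: 14.1
ee_pos: [0.4613, -0.2096, 0.2215]
orientation: [[0.973, -0.232, 0.001], [-0.232, -0.973, -0.0], [0.001, -0.0, -1.0]]
ft_force: [-0.5, -0.6, -1.2]
width: 0.165
grip_force: 60.0
```

```bash
cat > back.py <<'E'
from h import *
s=monitor.observe();O=s["orientation"];p=s["ee_pos"]
G=np.array([.4983,.1347,.1034]); y=np.arctan2(-.233,.972); A=np.array([[np.cos(y),np.sin(y),0],[np.sin(y),-np.cos(y),0],[0,0,-1.]])
T=G+A@np.array([-.0747,0,-.1066])
print(s["clock"],p,"to hover",O.T@(T-p)*100,"to grasp",O.T@(G-p)*100,"rot",np.degrees(cv2.Rodrigues(O.T@A)[0].ravel()),s["width"])
E
python3 back.py
```

```text
14.1 [ 0.4613 -0.2096  0.2215] to hover [-11.8745 -34.3558   1.1386] to grasp [ -4.4178 -34.3498  11.8079] rot [-0.0022 -0.0711  0.0432] 0.1652485726861579
```

Request:
{"op": "send_rows", "data": {
  "targets": [
    {"offset":[-1.5,-4.3,0],"twist":[0,0,0]},
    {"offset":[-1.5,-4.3,0],"twist":[0,0,0]},
    {"offset":[-1.5,-4.3,0],"twist":[0,0,0]},
    {"offset":[-1.5,-4.3,0],"twist":[0,0,0]},
    {"offset":[-1.5,-4.3,0],"twist":[0,0,0]},
    {"offset":[-1.5,-4.3,0],"twist":[0,0,0]},
    {"offset":[-1.5,-4.3,0],"twist":[0,0,0]},
    {"offset":[-1.4,-4.3,0],"twist":[0,0,0]},
    {"offset":[0,0,0],"twist":[0,0,0]},
    {"offset":[0,0,0],"twist":[0,0,0]},
    {"offset":[0,0,0],"twist":[0,0,0]}
  ]
}}

```text
clock: 15.2
ee_pos: [0.4254, 0.152, 0.2212]
orientation: [[0.973, -0.232, 0.0], [-0.232, -0.973, -0.0], [0.0, 0.0, -1.0]]
ft_force: [0.6, 0.1, -1.1]
width: 0.168
grip_force: 60.0
```

```bash
python3 back.py; python3 - <<'E'
from fit import *
# fork slip check: silver/prong tips vs earlier template from lift picture
s,a=pickle.load(open("wl.pkl","rb")); b=imaging.capture("wrist")
t=cv2.cvtColor(a[150:195,300:343],cv2.COLOR_RGB2GRAY); r=cv2.matchTemplate(cv2.cvtColor(b[130:215,280:363],cv2.COLOR_RGB2GRAY),t,cv2.TM_CCOEFF_NORMED)
_,m,_,l=cv2.minMaxLoc(r); print("match",m,"shift px",l[0]-20,l[1]-20)
E
```

```text
15.2 [0.4254 0.152  0.2212] to hover [ 0.0256 -0.0198  1.1197] to grasp [ 7.4938 -0.0159 11.781 ] rot [ 0.0212 -0.0099  0.0605] 0.16780582134468622
match 0.9768688678741455 shift px 0 -1
```

Request:
{"op": "send_rows", "data": {
  "targets": [
    {"offset":[0.03,-0.02,1.12],"twist":[0,0,0]},
    {"offset":[1.1,0,1.57],"twist":[0,0,0]},
    {"offset":[1.1,0,1.57],"twist":[0,0,0]},
    {"offset":[1.1,0,1.57],"twist":[0,0,0]},
    {"offset":[1.1,0,1.57],"twist":[0,0,0]},
    {"offset":[0.8,0,1.14],"twist":[0,0,0]},
    {"offset":[0.8,0,1.14],"twist":[0,0,0]},
    {"offset":[0.5,0,0.71],"twist":[0,0,0]},
    {"offset":[0.4,0,0.57],"twist":[0,0,0]},
    {"offset":[0,0,0],"twist":[0,0,0]},
    {"offset":[0,0,0],"twist":[0,0,0]}
  ]
}}

```text
clock: 16.35
ee_pos: [0.4928, 0.1367, 0.1118]
orientation: [[0.973, -0.232, 0.0], [-0.232, -0.973, -0.0], [0.0, 0.0, -1.0]]
ft_force: [1.2, -1.3, -1.4]
width: 0.167
grip_force: 60.0
```

```bash
python3 back.py
```

```text
16.35 [0.4928 0.1367 0.1118] to hover [-6.8847  0.0653 -9.8247] to grasp [0.5814 0.0698 0.838 ] rot [ 0.0033 -0.0206  0.0394] 0.16650268796269033
```

Request:
{"op": "send_rows", "data": {
  "targets": [
    {"offset":[0.29,0.05,0.4],"twist":[0,0,0]},
    {"offset":[0.26,0.02,0.37],"twist":[0,0,0]},
    {"offset":[0,0,0],"twist":[0,0,0]},
    {"offset":[0,0,0],"twist":[0,0,0]},
    {"offset":[0,0,0],"twist":[0,0,0]}
  ]
}}

```text
clock: 16.85
ee_pos: [0.4979, 0.1348, 0.104]
orientation: [[0.973, -0.233, 0.0], [-0.233, -0.973, -0.0], [0.0, -0.0, -1.0]]
ft_force: [2.7, -0.5, -0.5]
width: 0.164
grip_force: 60.0
```

```bash
python3 back.py
```

```text
16.85 [0.4979 0.1348 0.104 ] to hover [ -7.4283  -0.0034 -10.6019] to grasp [0.0388 0.0013 0.0601] rot [-0.0025 -0.0158  0.0329] 0.1639429531858866
```

Request:
{"op": "send_rows", "data": {
  "targets": [
    {"offset":[0,0,0],"twist":[0,0,0]},
    {"offset":[0,0,0],"twist":[0,0,0]},
    {"offset":[0,0,0],"twist":[0,0,0]},
    {"offset":[0,0,0],"twist":[0,0,0]},
    {"offset":[0,0,0],"twist":[0,0,0]},
    {"offset":[0,0,0],"twist":[0,0,0]},
    {"offset":[0,0,0],"twist":[0,0,0]},
    {"offset":[0,0,0],"twist":[0,0,0]},
    {"offset":[0,0,0],"twist":[0,0,0]},
    {"offset":[0,0,0],"twist":[0,0,0]}
  ],
  "hand": 0,
  "grip_force": 20
}}

```text
clock: 17.85
ee_pos: [0.4978, 0.1348, 0.1039]
orientation: [[0.973, -0.233, -0.0], [-0.233, -0.973, 0.0], [-0.0, -0.0, -1.0]]
ft_force: [-0.7, -0.9, 0.5]
width: 0.978
grip_force: 0.0
```

Request:
{"op": "send_rows", "data": {
  "targets": [
    {"offset":[0,0,-1],"twist":[0,0,0]},
    {"offset":[0,0,-3],"twist":[0,0,0]},
    {"offset":[0,0,-4],"twist":[0,0,0]},
    {"offset":[0,0,-4],"twist":[0,0,0]},
    {"offset":[0,0,-4.66],"twist":[0,0,0]},
    {"offset":[0.3,0.75,0],"twist":[0,0,0]},
    {"offset":[0,0,0],"twist":[0,0,0]},
    {"offset":[0,0,0],"twist":[0,0,0]},
    {"offset":[0,0,0],"twist":[0,0,0]}
  ]
}}

```text
clock: 18.75
ee_pos: [0.4978, 0.1268, 0.2686]
orientation: [[0.973, -0.233, -0.004], [-0.233, -0.973, -0.0], [-0.004, 0.001, -1.0]]
ft_force: [-1.0, 0.5, -0.7]
width: 1.001
grip_force: 0.0
```

```bash
python3 - <<'E'
from fit import *
s0,a=pickle.load(open("wg.pkl","rb")); s=monitor.observe(); b=imaging.capture("wrist"); print(s["clock"],s0["ee_pos"],s["ee_pos"],s["width"])
g=lambda i:cv2.cvtColor(i,cv2.COLOR_RGB2GRAY)
for n,(x0,y0,x1,y1) in dict(prongs=(300,120,330,160),top=(297,200,327,238)).items():
    r=cv2.matchTemplate(g(b)[y0-15:y1+15,x0-15:x1+15],g(a)[y0:y1,x0:x1],cv2.TM_CCOEFF_NORMED);_,m,_,l=cv2.minMaxLoc(r);print(n,m,l[0]-15,l[1]-15)
im=imaging.capture("side"); hsv=cv2.cvtColor(im[225:300,290:390],cv2.COLOR_RGB2HSV); M=cv2.inRange(hsv,(3,130,60),(20,255,255)); y,x=np.nonzero(M); print("orange side",len(x),x.mean()+290,y.mean()+225,x.min()+290,x.max()+290)
u=U.copy(); print("predicted home eye/back bar", proj(cam("side"),W(u,[(0,0,92),(-15.5,0,92),(-28,0,92)])))
E
```

```text
18.75 [0.499  0.1269 0.2695] [0.4978 0.1268 0.2686] 1.0008150874900248
prongs 0.9879376888275146 0 -2
top 0.9827504754066467 0 -2
orange side 145 353.8344827586207 251.8896551724138 339 386
predicted home eye/back bar [[351.5025 256.4548]
 [345.6393 258.8831]
 [340.8554 260.8644]]
```

```bash
python3 -c "
from rig import ticket; print(ticket.job_done())"
```

```text
the job is handed in; nothing more can be done
None
```

The clip snapped home on the shaft groove (a light push afterwards did not move it), the fork is back in its rest and released, and the job is handed in at about 19 s; the hand-in gave no verdict, and I did not re-check the tea bottle, mug and tin.

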